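Lock the tacking jig's clamp through its L-shaped gate

TASK

Clamp the loose steel angle in the blue jig: push the red knob with the fingertips along the long leg of its L-shaped slot, away from the knob's end of the jig towards the fence, until the pad has squared the angle up against the fence and the knob is at the corner, then push it sideways to the far end of the short leg, where it locks. Push the knob only from its outside, never take it between the fingers, do not touch the angle with the robot or lift it, and leave the round bar end beside the jig and the other tools where they are.

Things in the scene. Friction and masses are not known exactly. Their poses are not given: they have to be found in the camera images.
- jig: Blue jig fixed to the table, 250x130 mm, base 10 mm thick; origin under its centre, on the table top. Its x runs along its length from the knob end (-0.125) to the fence, y left of that, z up. Steel gate plate with the L slot: x -0.120 to -0.004, y -0.055 to 0.055, top z 0.030, bolt heads 2.5 mm higher. A grey tray with a 140 mm high rim stands nearby on its left.
- clamp_knob: Red upright barrel knob, 26 mm diameter; origin on its axis half-way up, 60 mm above the table; red from 24 mm below to 26 mm above it; axes parallel to the jig's. Only slides along the slot (cannot turn or lift), with about 2 N friction on the long leg (3 to 5 N when moving the angle), 1.5 N on the short one; stays where left; firm stops at the ends.
- slot_corner (a point): Where the knob's axis stands at the corner of the L slot, on the gate plate's top: jig x -0.035, y -0.020. The long leg comes to it along jig +x from x -0.095 (the knob starts 0 to 18 mm in). Slot 18 mm wide, pin 14 mm: the knob can turn into the short leg only within about 2 mm of this stop.
- slot_end (a point): Where the knob's axis stands at the locked end of the short leg, on the gate plate's top: jig x -0.035, y +0.020, that is 40 mm to the jig's +y (left) of the corner.
- pad_face (a point): Centre of the black pad's face, 84 mm wide, which looks to the fence; it moves with the knob along jig x only, 106.5 mm ahead of the knob's axis, and stops at jig x 0.0715.
- fence_face (a point): Centre of the inner face of the dark fence at the jig's far end, jig x 0.113; the fence's top is 44 mm above the table.
- steel_angle: Loose rusty angle iron offcut, 40x120x40 mm, 4 mm thick, about 0.2 to 0.4 kg, on the jig's base between pad and fence: its y along its length, upright leg on its +x side, towards the pad, so its own x points away from the fence; origin under the centre of its foot. Clamped, it lies square to the fence with about 1.5 mm of play, its origin at jig x 0.0915 to 0.093.
- bar_end: Bystander: standing end of round steel bar on the table just left of the jig, 31 mm diameter, 35 mm tall, origin under its centre.
- measure: Bystander: yellow tape measure, 36x76x64 mm, origin under its centre.
- punch: Bystander: steel centre punch lying down, 12x110x12 mm, its own y axis along its length, origin under its centre.
- hammer: Bystander: planishing hammer with a wooden handle, lying, 120x274x33 mm, its own y axis along its length, origin under its centre.
- spanner: Bystander: open-ended spanner lying down, 30x167x7 mm, its own y axis along its length, origin under its centre.
There are look-alikes about, which are no part of the job. There is more than one size of the steel_angle; the job needs the larger.

How it is judged:
By the outcome, as a careful person would: the job done as asked, in the order asked, and still so for the second after the job is handed in, with the robot touching nothing.
It also fails if it takes over 42 s, if anything falls off the work surface, if the arm or the gripper's body presses on something with over 40 N, if the wrist force passes 120 N, or if a joint passes its speed limit or range.

ROBOT

A 7-joint arm with a two-finger parallel gripper is mounted at the origin on a cart in front of the work surface, level with it; the furniture and walls round the work are solid. World frame = base frame: x ahead of the robot, y to its left, z up, the work surface at z = 0. Lengths are in m, angles in rad, forces in N, time in s.
With the tool pointing down it reaches from about 0.35 to 0.9 m from the base axis. Payload 8.1 kg.
Tool frame: the origin (TCP) lies midway between the tips of the shut fingers; the grasp point (between the pads) lies manip.pinch_z behind it (manip.pinch_z is the distance from the TCP to the grasp point, in m); z points along the fingers, y is the direction in which the jaws open and shut (so a half turn about z gives the same grasp; the last joint's range is limited). The gripper opens to 92 mm and grips with 3 to 60 N. Pads are 19 mm wide; open, the fingers measure 130 mm over their backs; the gripper's body (75 mm by 190 mm) begins 47 mm behind the grasp point.
Start: joints at [1.122, 0.434, 0.025, 1.573, -0.012, 1.134, -0.075], TCP at [0.212, -0.588, 0.227] pointing down, gripper open.
Joint ranges: [-2.62, 2.62], [-0.44, 2.09], [-1.27, 1.32], [0.08, 2.57], [-1.32, 4.46], [0.12, 2], [-2.74, 2.74]. Speed limits (rad/s): [2.22, 2.22, 3.01, 3.01, 3.14, 3.14, 3.14].

INTERFACE

Orientations are given as a unit quaternion [w, x, y, z].
In Python, from bench import manip, viewer gives the robot as it stands. The module is installed in compiled form; this text tells all that it offers.
- The arm moves only by the tool move_arm, never from a script. Its argument "commands" is a list of rows, each an object of numbers: "dx", "dy", "dz": the shift along the tool's x, y, z in cm; "rx", "ry", "rz": the turn, a rotation vector about the tool's x, y, z in degrees; "claw": the closure in counts, from 0 (fully open) to 255 (shut). In form: [{"dx": .., "dy": .., "dz": .., "rx": .., "ry": .., "rz": .., "claw": ..}, ...]. A call has 1 to 12 rows; each row is the pose to reach, as a shift and turn from the pose measured when the call began, along the tool's axes at that moment; what a row does not reach only later rows make up. A row lasts 1/8 s, in which the tool goes at most 62.5 mm and 10.7 degrees, less where a joint would pass 70% of its speed; a pose out of reach is approached as far as the arm can. A call with a gripper value outside its range is refused whole. The fingers move at their own pace and stop on an object; "force" is the grip in N (left out, the last holds). Time passes only in rows, so rows that repeat a pose let the fingers close. It gives the time, the measured TCP pose, the force and the opening at its end, in the units of the state.
- manip.state(): the state, without advancing time (a new reading comes with each control period).
- viewer.capture(name): name is "scene" or "top" or "wrist"; returns the picture (400x640x3 uint8, red, green, blue); there is no depth.
- viewer.get_calibration(name): a dict with "camera_matrix" (3x3 intrinsics, pixels), "k1" (the pictures are not rectified: a ray, as slopes to the right and down, at radius r is drawn at 1 + k1 r^2 times it, then the intrinsics apply), "rvec" (rotation vector, rad) and "tvec" (3), from world to camera coordinates, as OpenCV has them. Camera axes: x right, y down, z forward; pixel columns grow to the right and rows downward; lengths in m; the calibration is good to about 2 mm. A picture is of the moment at which its call begins: read the wrist's pose just before it. get_calibration takes no time and is no camera call; for the wrist camera it gives the pose at the moment of the call.
- manip.close_job(): hands the job in, once; it reports no verdict.
The state is a dict: "time": time; "qpos": joint angles; "dq": joint speeds; "tau": joint torques, N m; "ee_pos": TCP position; "orientation": TCP orientation; "wrist_force": force on the tool from outside, world axes, zero at the start; "moment": the same for the moment, N m; "gripper_width": finger opening in m.
Only numpy, scipy, OpenCV 4.12 (cv2) and the standard library are available. Lean on these libraries where they do the work, as an engineer would, in place of code of your own. Each camera call takes 0.05 s, during which the arm holds its last target.

## Working session

There is one attempt and no reset: what is moved stays moved. The work goes in short steps, Python scripts to look and compute and a tool call to move; the robot and the scene stay as the last step left them, time stands still between calls to the robot, and variables do not carry over. Pictures are saved under pics/ and viewed, and the job is handed in when it is done.

Besides the shell and the picture viewer there is one more tool, called as name([rows], argument=value, ...), one row to a line, values as JSON. move_arm: Moves the arm, as the interface text tells. Its arguments: {"type":"object","properties":{"commands":{"type":"array","items":{"type":"object","properties":{"dx":{"type":"number"},"dy":{"type":"number"},"dz":{"type":"number"},"rx":{"type":"number"},"ry":{"type":"number"},"rz":{"type":"number"},"claw":{"type":"number"}}}},"force":{"type":"number"}},"required":["commands"]}

```bash
mkdir -p pics
cat > h.py <<'E'
import numpy as np, cv2
from bench import manip, viewer
def save(name,fn):
    im=viewer.capture(name); cv2.imwrite('pics/'+fn,cv2.cvtColor(im,cv2.COLOR_RGB2BGR)); return im
def cal(name):
    c=viewer.get_calibration(name); K=np.array(c['camera_matrix'],float); R=cv2.Rodrigues(np.array(c['rvec'],float))[0]; t=np.array(c['tvec'],float).ravel()
    return K,float(c['k1']),R,t
def proj(c,P):
    K,k1,R,t=c; X=np.atleast_2d(P)@R.T+t; s=X[:,:2]/X[:,2:]; r2=(s**2).sum(1,keepdims=True); s=s*(1+k1*r2)
    return s*[K[0,0],K[1,1]]+[K[0,2],K[1,2]]
def unproj(c,uv,z):
    K,k1,R,t=c; d=(np.atleast_2d(uv)-[K[0,2],K[1,2]])/[K[0,0],K[1,1]]; s=d.copy()
    for _ in range(30): s=d/(1+k1*(s**2).sum(1,keepdims=True))
    r=np.c_[s,np.ones(len(s))]@R; o=-R.T@t
    z=np.broadcast_to(z,len(r)); return o+r*((z-o[2])/r[:,2])[:,None]
E
python3 - <<'E'
from h import *
save('scene','s0.png');save('top','t0.png');save('wrist','w0.png')
s=manip.state();print(s['time'],s['ee_pos'],s['orientation'],s['gripper_width'],s['wrist_force'],manip.pinch_z)
for n in('scene','top'):
  K,k,R,t=cal(n);print(n,K[0,0],k,-R.T@t)
E
```

```text
0.15 [ 0.2116658  -0.58767084  0.22612558] [-5.65573565e-04  9.85095204e-01  1.72008994e-01 -1.59319026e-04] 0.09188887719532626 [-0.41294034  0.11445849  0.05393932] 0.0188
scene 442.4864272986928 -0.056425188498016594 [-0.25880311  0.57115808  0.8470665 ]
top 381.77533713870025 -0.057528792082098705 [0.4318682  0.10289737 1.10783078]
```

View pics/s0.png

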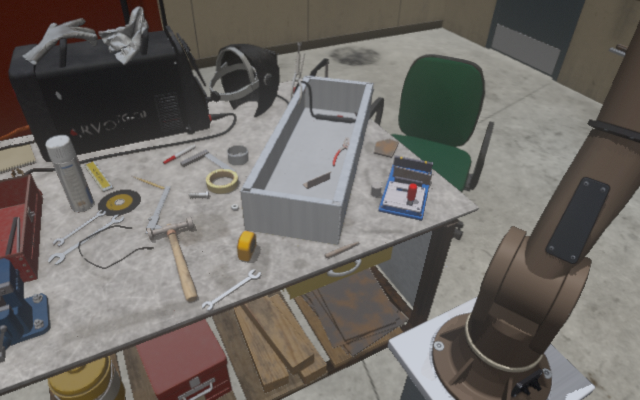

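View pics/t0.png

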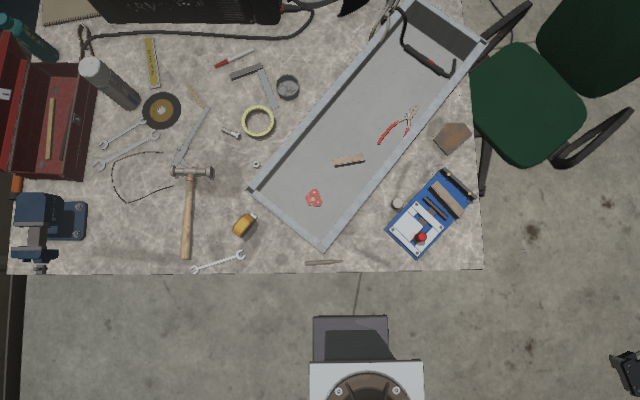

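The top view shows the jig at about (430,213), with the red knob at (421,237), the bar end at (397,203) and the tray to the jig's left. I'll enlarge it.

Run:
```python
import cv2
im=cv2.imread('pics/t0.png');cv2.imwrite('pics/t0c.png',cv2.resize(im[150:270,370:500],None,fx=6,fy=5,interpolation=cv2.INTER_CUBIC)[:600] if 0 else cv2.resize(im[155:270,370:500],None,fx=5,fy=5,interpolation=cv2.INTER_CUBIC))
im=cv2.imread('pics/s0.png');cv2.imwrite('pics/s0c.png',cv2.resize(im[140:230,355:455],None,fx=6,fy=6,interpolation=cv2.INTER_CUBIC))
```

```text
(no output)
```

View pics/t0c.png

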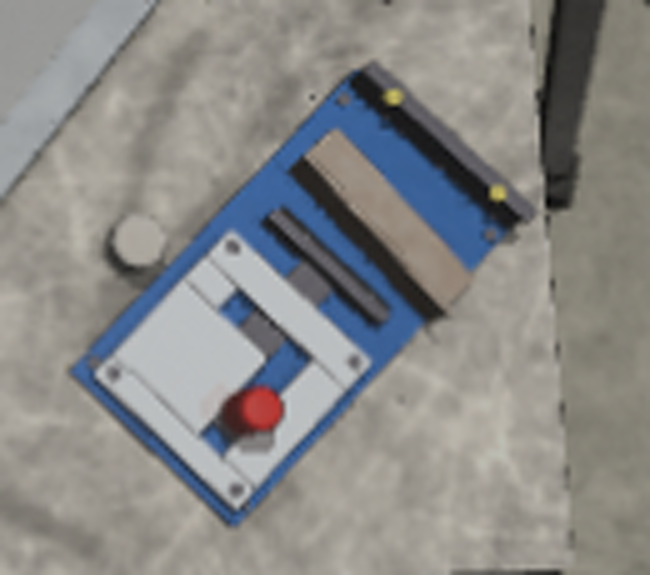

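View pics/s0c.png

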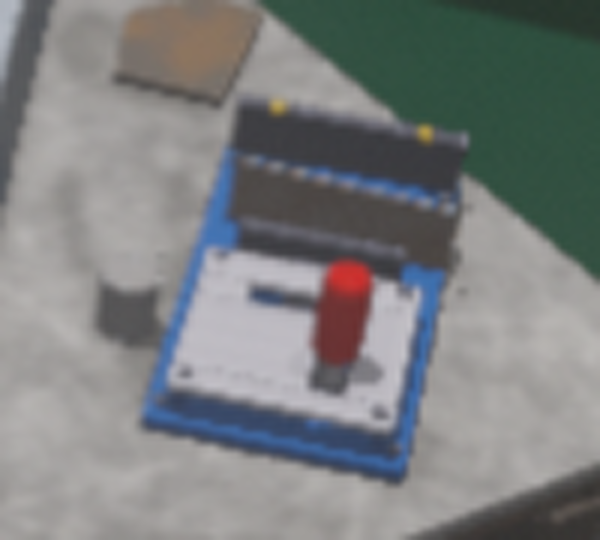

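View pics/w0.png

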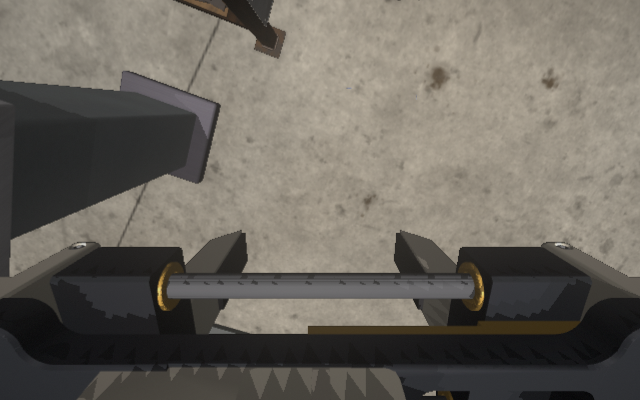

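```bash
cat >> h.py <<'E'
def J2W(p,q):
    a=p[2];q=np.atleast_2d(q).astype(float);c,s=np.cos(a),np.sin(a)
    return np.c_[p[0]+c*q[:,0]-s*q[:,1],p[1]+s*q[:,0]+c*q[:,1],q[:,2]]
E
python3 - <<'E'
from h import *
from scipy.optimize import least_squares
ct=cal('top');cs=cal('scene')
q=np.array([[-.125,.065,.01],[-.125,-.065,.01],[.125,.065,.01],[-.12,.055,.03],[-.12,-.055,.03],[-.004,-.055,.03],[-.004,.055,.03]])
uv=(np.array([[72,370],[233,527],[347,72],[95,375],[240,512],[372,360],[230,230]])+.5)/5-.5+[370,155]
# scene crop x6 offset (355,140)
qs=np.array([[-.125,.065,.01],[-.125,-.065,.01],[-.12,.055,.03],[-.12,-.055,.03],[-.004,-.055,.03],[-.004,.055,.03]])
us=(np.array([[145,415],[405,472],[167,385],[400,430],[420,290],[205,250]])+.5)/6-.5+[355,140]
ft=lambda p:(proj(ct,J2W(p,q))-uv).ravel()
fs=lambda p:(proj(cs,J2W(p,qs))-us).ravel()
for f in(ft,fs,lambda p:np.r_[ft(p),fs(p)]):
  r=least_squares(f,[.45,-.2,-.7]);print(r.x,np.abs(r.fun).max());print(np.round(r.fun.reshape(-1,2),1).tolist())
p=r.x
# knob top at z .086
kt=(np.array([[262,408]])+.5)/5-.5+[370,155]; ks=(np.array([[349,278]])+.5)/6-.5+[355,140]
for c,u in((ct,kt),(cs,ks)):
  w=unproj(c,u,.086)[0];d=w[:2]-p[:2];a=p[2];print('knob',w,d@[np.cos(a),np.sin(a)],d@[-np.sin(a),np.cos(a)])
print(J2W(p,[[-.095,-.02,0],[-.035,-.02,0],[-.035,.02,0]]))
E
```

```text
[ 0.56275464 -0.19435045 -0.77782463] 1.0419056622841936
[[-0.7, 0.6], [0.7, 0.5], [1.0, -1.0], [-0.4, 0.2], [-0.5, -0.3], [0.2, 0.2], [-0.3, -0.2]]
[ 0.56225178 -0.19057982 -0.76957103] 0.676482175514991
[[-0.6, 0.6], [0.7, 0.1], [0.2, -0.0], [-0.6, 0.0], [0.1, -0.4], [0.3, -0.4]]
[ 0.56274672 -0.193282   -0.77781934] 1.036754168921334
[[-1.0, 0.6], [0.4, 0.5], [0.6, -1.0], [-0.8, 0.2], [-0.8, -0.3], [-0.2, 0.2], [-0.6, -0.2], [-0.2, 0.1], [0.9, -0.3], [0.6, -0.5], [-0.3, -0.3], [0.7, -0.6], [0.9, -0.8]]
knob [ 0.49252646 -0.1520507   0.086     ] -0.07896123554477708 -0.0199004296385698
knob [ 0.48888721 -0.14633247  0.086     ] -0.08556664145096786 -0.018380268090815874
[[ 0.48102985 -0.14086679  0.        ]
 [ 0.52377658 -0.18297044  0.        ]
 [ 0.55184567 -0.15447262  0.        ]]
```

```bash
cat >> h.py <<'E'
from scipy.spatial.transform import Rotation as Ro
JP=np.array([.56275,-.1938,-.7770])
def W2J(w):
    w=np.atleast_2d(w);d=w[:,:2]-JP[:2];a=JP[2];return np.c_[d@[np.cos(a),np.sin(a)],d@[-np.sin(a),np.cos(a)],w[:,2]]
def tool():
    s=manip.state();q=s['orientation'];return s,np.array(s['ee_pos']),Ro.from_quat([q[1],q[2],q[3],q[0]])
def plan(jpos,yaw=None):
    "TCP at jig pos; tool y along jig x, pointing down. -> dx,dy,dz cm and rotvec deg in current tool frame"
    s,p,R=tool(); tgt=J2W(JP,jpos)[0]; a=JP[2]
    y=np.array([np.cos(a),np.sin(a),0]);z=np.array([0,0,-1.]);T=Ro.from_matrix(np.c_[np.cross(y,z),y,z])
    print('now jig',W2J(p)[0].round(4),'d cm',(R.inv().apply(tgt-p)*100).round(2),'rot deg',np.degrees((R.inv()*T).as_rotvec()).round(2),'t',s['time'],'F',np.round(s['wrist_force'],1))
E
python3 - <<'E'
from h import *
ct=cal('top')
print('rim',W2J(unproj(ct,[[322,250],[485,45]],.14)))
print('rim out bottom',W2J(unproj(ct,[[322,252]],.0)))
print('bar',W2J(unproj(ct,[[397.5,203]],.035)))
s,p,R=tool();K,k,Rc,t=cal('wrist');print('cam in tool',R.inv().apply(-Rc.T@t-p), 'fwd',R.inv().apply(Rc[2]))
plan([[-.13,-.02,.20]])
E
```

```text
rim [[-0.29069849  0.14791505  0.14      ]
 [ 0.43165543  0.20840381  0.14      ]]
rim out bottom [[-0.29330616  0.14803037  0.        ]]
bar [[-0.04563296  0.08683493  0.035     ]]
cam in tool [ 0.08182987  0.00073918 -0.15731782] fwd [-2.99840753e-01  8.70608469e-04  9.53988870e-01]
now jig [ 0.0258 -0.527   0.2261] d cm [ 38.94 -36.01   2.65] rot deg [-7.000e-02 -1.000e-02 -2.567e+01] t 0.15 F [-0.4  0.1  0.1]
```

move_arm([
  {"dx": 2,"dy": -1.8,"dz": 0,"rz": -1,"claw": 255},
  {"dx": 5,"dy": -4.6,"dz": 0,"rz": -3,"claw": 255},
  {"dx": 9,"dy": -8.3,"dz": 0,"rz": -6,"claw": 255},
  {"dx": 13,"dy": -12,"dz": 0,"rz": -9,"claw": 255},
  {"dx": 17,"dy": -15.7,"dz": 0,"rz": -12,"claw": 255},
  {"dx": 21,"dy": -19.4,"dz": 0,"rz": -15,"claw": 255},
  {"dx": 25,"dy": -23.1,"dz": 0,"rz": -18,"claw": 255},
  {"dx": 29,"dy": -26.8,"dz": 0.5,"rz": -21,"claw": 255},
  {"dx": 33,"dy": -30.5,"dz": 1,"rz": -23,"claw": 255},
  {"dx": 36.5,"dy": -33.7,"dz": 2,"rz": -25,"claw": 255},
  {"dx": 38.9,"dy": -36,"dz": 2.6,"rz": -25.7,"claw": 255},
  {"dx": 38.9,"dy": -36,"dz": 2.6,"rz": -25.7,"claw": 255},
])

```text
invalid input at $.commands[0]: expected keys dx, dy, dz, rx, ry, rz, claw
```

Run:
```python
from h import *
save('wrist','w1.png');save('top','t1.png');plan([[-.13,-.02,.20]]);print(manip.state()['gripper_width'],manip.state()['qpos'])
```

```text
now jig [ 0.026  -0.527   0.2264] d cm [ 38.94 -36.02   2.66] rot deg [ -0.04  -0.   -25.67] t 0.25 F [ 0.6 -0.4 -0.5]
0.09170881698996051 [ 1.12237188  0.43485315  0.02496489  1.57359886 -0.01158992  1.13398256
 -0.07511834]
```

View pics/w1.png

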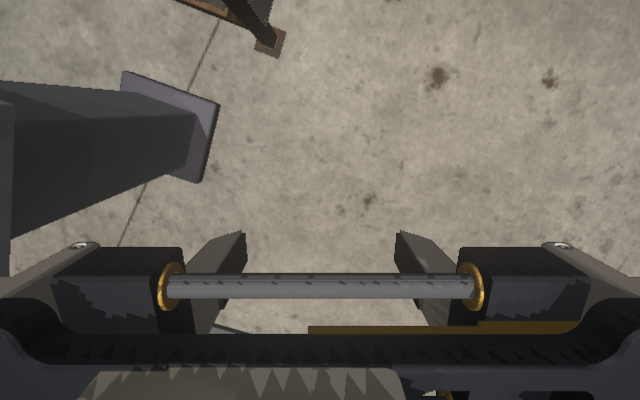

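View pics/t1.png

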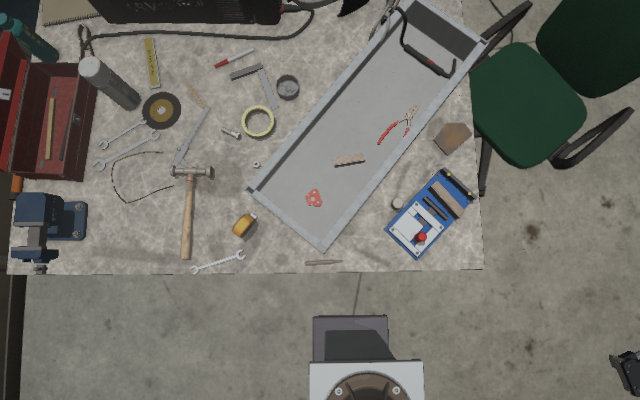

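Only one red upright knob is in view, at (421,237); the red items at (314,198) and (398,125) are lying in the tray. The 120 mm angle is in the jig at (447,200), and a smaller look-alike is in the tray at (350,160). The first call was refused because every key is required, so I'm resending it.

move_arm([
  {"dx": 2,"dy": -1.8,"dz": 0,"rx": 0,"ry": 0,"rz": -1,"claw": 255},
  {"dx": 5,"dy": -4.6,"dz": 0,"rx": 0,"ry": 0,"rz": -3,"claw": 255},
  {"dx": 9,"dy": -8.3,"dz": 0,"rx": 0,"ry": 0,"rz": -6,"claw": 255},
  {"dx": 13,"dy": -12,"dz": 0,"rx": 0,"ry": 0,"rz": -9,"claw": 255},
  {"dx": 17,"dy": -15.7,"dz": 0,"rx": 0,"ry": 0,"rz": -12,"claw": 255},
  {"dx": 21,"dy": -19.4,"dz": 0,"rx": 0,"ry": 0,"rz": -15,"claw": 255},
  {"dx": 25,"dy": -23.1,"dz": 0,"rx": 0,"ry": 0,"rz": -18,"claw": 255},
  {"dx": 29,"dy": -26.8,"dz": 0.5,"rx": 0,"ry": 0,"rz": -21,"claw": 255},
  {"dx": 33,"dy": -30.5,"dz": 1,"rx": 0,"ry": 0,"rz": -23,"claw": 255},
  {"dx": 36.5,"dy": -33.7,"dz": 2,"rx": 0,"ry": 0,"rz": -25,"claw": 255},
  {"dx": 38.9,"dy": -36,"dz": 2.6,"rx": 0,"ry": 0,"rz": -25.7,"claw": 255},
  {"dx": 38.9,"dy": -36,"dz": 2.6,"rx": 0,"ry": 0,"rz": -25.7,"claw": 255},
])

```text
time: 1.75
ee_pos: [0.4565, -0.1145, 0.2003]
orientation: [-0.001, 0.921, 0.389, 0.0]
wrist_force: [-0.2, -0.2, -0.5]
gripper_width: 0.0005
```

Run:
```python
from h import *
save('wrist','w2.png');save('top','t2.png');plan([[-.13,-.02,.20]]);print(manip.state()['gripper_width'],manip.state()['qpos'])
```

```text
now jig [-0.1299 -0.0209  0.2005] d cm [ 0.09 -0.01  0.05] rot deg [-0.05  0.02  0.04] t 1.85 F [-0.8 -0.3  0.1]
0.0004470169751434732 [ 0.4266789   0.23825442 -0.34332253  1.94875639  0.09606284  0.97102582
 -0.73832374]
```

View pics/w2.png

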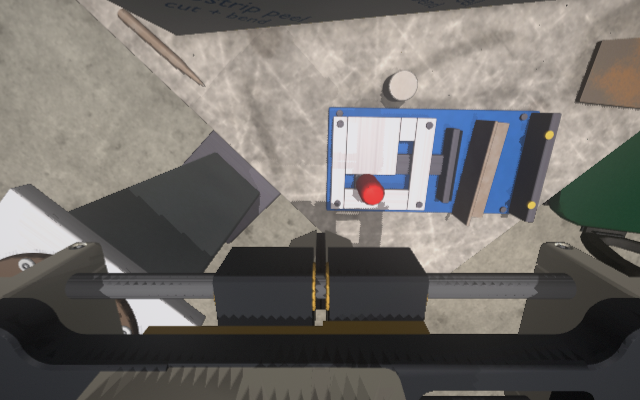

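View pics/t2.png

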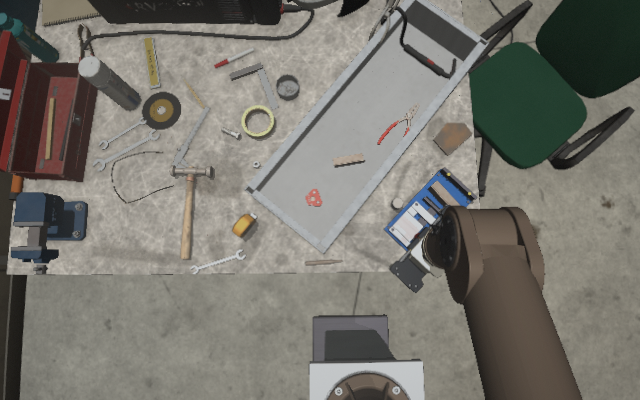

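The wrist view shows the whole jig: knob top at about (376,192), plate bolts at (340,124), (433,125), (419,205) and (337,204), angle at about (482,172), fence at about (535,165). I'll refine the pose from a crop of this.

Run:
```python
import cv2
im=cv2.imread('pics/w2.png');cv2.imwrite('pics/w2c.png',cv2.resize(im[95:235,320:520],None,fx=4,fy=4,interpolation=cv2.INTER_CUBIC))
```

```text
(no output)
```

View pics/w2c.png

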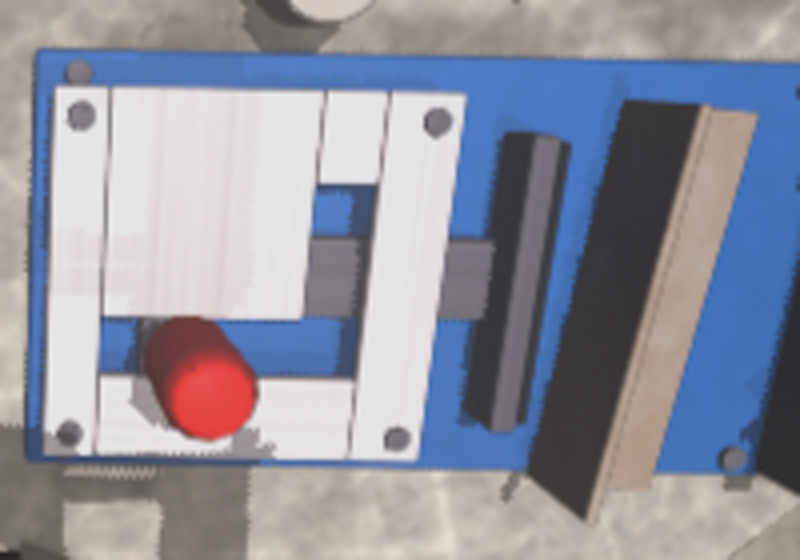

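Run:
```python
from h import *
from scipy.optimize import least_squares
c=cal('wrist')
q=np.array([[-.12,.055,.03],[-.004,.055,.03],[-.004,-.055,.03],[-.12,-.055,.03],[-.125,.065,.01],[-.125,-.065,.01]])
uv=(np.array([[57,85],[466,95],[417,460],[43,455],[38,50],[28,460]])+.5)/4-.5+[320,95]
r=least_squares(lambda p:(proj(c,J2W(p,q))-uv).ravel(),JP);print(r.x,r.fun.reshape(-1,2).round(1).tolist())
import h
w=unproj(c,(np.array([[211,395]])+.5)/4-.5+[320,95],.086);print('knob',W2J(w),'own frame');h.JP=r.x;print(W2J(w))
```

```text
[ 0.56282938 -0.20006455 -0.7944454 ] [[-0.5, -0.1], [1.1, -0.5], [0.5, 0.8], [0.0, 0.3], [-0.5, -0.8], [-0.8, 1.0]]
knob [[-0.07671563 -0.02077474  0.086     ]] own frame
[[-0.08086677 -0.01777703  0.086     ]]
```

```bash
sed -i 's/^JP=.*/JP=np.array([.5628,-.1965,-.785])/' h.py
python3 - <<'E'
from h import *
plan([[-.13,-.02,.05]])
print(W2J(J2W([.56275,-.1938,-.777],[[-.08,-.02,0]])),W2J(J2W([.56283,-.2,-.7944],[[-.08,-.02,0]])))
E
```

```text
now jig [-0.1317 -0.0201  0.2005] d cm [1.000e-02 1.800e-01 1.505e+01] rot deg [-0.05  0.02  0.5 ] t 1.85 F [-0.8 -0.3  0.1]
[[-0.08178124 -0.01876475  0.        ]] [[-0.07768935 -0.02170178  0.        ]]
```

move_arm([
  {"dx": 0,"dy": 0,"dz": 2.5,"rx": 0,"ry": 0,"rz": 0.5,"claw": 255},
  {"dx": 0,"dy": 0,"dz": 6,"rx": 0,"ry": 0,"rz": 0.5,"claw": 255},
  {"dx": 0,"dy": 0,"dz": 9.5,"rx": 0,"ry": 0,"rz": 0.5,"claw": 255},
  {"dx": 0,"dy": 0,"dz": 12.5,"rx": 0,"ry": 0,"rz": 0.5,"claw": 255},
  {"dx": 0,"dy": 0,"dz": 14.5,"rx": 0,"ry": 0,"rz": 0.5,"claw": 255},
  {"dx": 0,"dy": 0,"dz": 15,"rx": 0,"ry": 0,"rz": 0.5,"claw": 255},
  {"dx": 0,"dy": 0,"dz": 15,"rx": 0,"ry": 0,"rz": 0.5,"claw": 255},
])

```text
time: 2.72
ee_pos: [0.4553, -0.1184, 0.0509]
orientation: [-0.0, 0.924, 0.382, -0.0]
wrist_force: [0.7, 0.3, 0.4]
gripper_width: 0.0002
```

Run:
```python
from h import *
save('wrist','w3.png');plan([[-.112,-.02,.05]])
```

```text
now jig [-0.1311 -0.0203  0.0512] d cm [0.03 1.91 0.12] rot deg [ 0.01 -0.   -0.06] t 2.775 F [ 0.1 -0.1 -0.1]
```

View pics/w3.png

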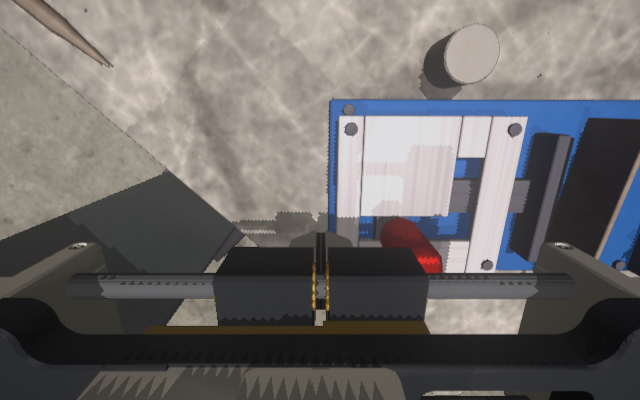

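The fingers (320,240) are left of the knob (red, 385–440, 215–270), lined up with the long slot. I'll approach in small steps and watch the force.

move_arm([
  {"dx": 0,"dy": 0.5,"dz": 0.1,"rx": 0,"ry": 0,"rz": 0,"claw": 255},
  {"dx": 0,"dy": 1.0,"dz": 0.1,"rx": 0,"ry": 0,"rz": 0,"claw": 255},
  {"dx": 0,"dy": 1.4,"dz": 0.1,"rx": 0,"ry": 0,"rz": 0,"claw": 255},
  {"dx": 0,"dy": 1.7,"dz": 0.1,"rx": 0,"ry": 0,"rz": 0,"claw": 255},
  {"dx": 0,"dy": 2.0,"dz": 0.1,"rx": 0,"ry": 0,"rz": 0,"claw": 255},
  {"dx": 0,"dy": 2.3,"dz": 0.1,"rx": 0,"ry": 0,"rz": 0,"claw": 255},
])

```text
time: 3.52
ee_pos: [0.4716, -0.1342, 0.0501]
orientation: [-0.0, 0.924, 0.383, -0.0]
wrist_force: [-1.4, 1.6, 0.8]
gripper_width: 0.0004
```

Run:
```python
from h import *
save('wrist','w4.png');plan([[-.112,-.02,.05]])
```

```text
now jig [-0.108  -0.0204  0.0502] d cm [ 0.03 -0.4   0.02] rot deg [-0.01  0.01 -0.05] t 3.575 F [-1.7 -0.   0.2]
```

View pics/w4.png

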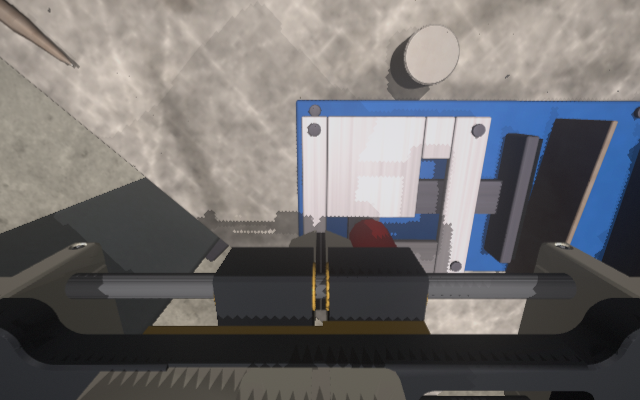

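Contact at about 2 N along jig -x, with TCP x at -0.108. I'll push on about 33 mm.

move_arm([
  {"dx": 0,"dy": 0.3,"dz": 0,"rx": 0,"ry": 0,"rz": 0,"claw": 255},
  {"dx": 0,"dy": 0.6,"dz": 0,"rx": 0,"ry": 0,"rz": 0,"claw": 255},
  {"dx": 0,"dy": 0.9,"dz": 0,"rx": 0,"ry": 0,"rz": 0,"claw": 255},
  {"dx": 0,"dy": 1.2,"dz": 0,"rx": 0,"ry": 0,"rz": 0,"claw": 255},
  {"dx": 0,"dy": 1.5,"dz": 0,"rx": 0,"ry": 0,"rz": 0,"claw": 255},
  {"dx": 0,"dy": 1.8,"dz": 0,"rx": 0,"ry": 0,"rz": 0,"claw": 255},
  {"dx": 0,"dy": 2.1,"dz": 0,"rx": 0,"ry": 0,"rz": 0,"claw": 255},
  {"dx": 0,"dy": 2.4,"dz": 0,"rx": 0,"ry": 0,"rz": 0,"claw": 255},
  {"dx": 0,"dy": 2.7,"dz": 0,"rx": 0,"ry": 0,"rz": 0,"claw": 255},
  {"dx": 0,"dy": 3.0,"dz": 0,"rx": 0,"ry": 0,"rz": 0,"claw": 255},
  {"dx": 0,"dy": 3.3,"dz": 0,"rx": 0,"ry": 0,"rz": 0,"claw": 255},
])

```text
time: 4.95
ee_pos: [0.4949, -0.1576, 0.0501]
orientation: [-0.001, 0.924, 0.383, -0.001]
wrist_force: [-4.7, 3.4, 4.9]
gripper_width: 0.0001
```

Run:
```python
from h import *
save('wrist','w5.png');plan([[-.067,-.02,.05]])
```

```text
now jig [-0.075  -0.0205  0.0501] d cm [0.05 0.8  0.01] rot deg [-0.05  0.03 -0.05] t 5.0 F [-3.7  2.8  3.3]
```

View pics/w5.png

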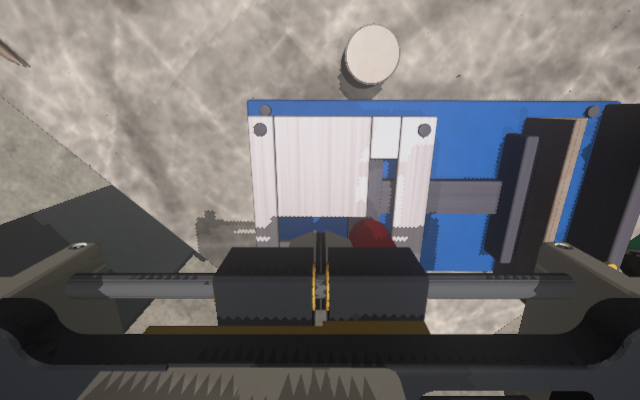

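The pad is now bearing on the angle at about 5 N and squaring it up. Continuing.

move_arm([
  {"dx": 0,"dy": 0.2,"dz": 0,"rx": 0,"ry": 0,"rz": 0,"claw": 255},
  {"dx": 0,"dy": 0.4,"dz": 0,"rx": 0,"ry": 0,"rz": 0,"claw": 255},
  {"dx": 0,"dy": 0.5,"dz": 0,"rx": 0,"ry": 0,"rz": 0,"claw": 255},
  {"dx": 0,"dy": 0.6,"dz": 0,"rx": 0,"ry": 0,"rz": 0,"claw": 255},
  {"dx": 0,"dy": 0.6,"dz": 0,"rx": 0,"ry": 0,"rz": 0,"claw": 255},
])

```text
time: 5.62
ee_pos: [0.4992, -0.162, 0.0501]
orientation: [-0.001, 0.924, 0.383, -0.001]
wrist_force: [-3.8, 3.3, 3.8]
gripper_width: 0.0005
```

Run:
```python
from h import *
plan([[-.067,-.02,.05]])
```

```text
now jig [-0.0694 -0.0206  0.0501] d cm [0.06 0.24 0.01] rot deg [-0.09  0.05 -0.04] t 5.625 F [-3.8  3.3  3.8]
```

move_arm([
  {"dx": 0,"dy": 0.15,"dz": 0,"rx": 0,"ry": 0,"rz": 0,"claw": 255},
  {"dx": 0,"dy": 0.25,"dz": 0,"rx": 0,"ry": 0,"rz": 0,"claw": 255},
  {"dx": 0,"dy": 0.35,"dz": 0,"rx": 0,"ry": 0,"rz": 0,"claw": 255},
  {"dx": 0,"dy": 0.35,"dz": 0,"rx": 0,"ry": 0,"rz": 0,"claw": 255},
])

```text
time: 6.12
ee_pos: [0.5012, -0.164, 0.05]
orientation: [-0.001, 0.924, 0.383, -0.001]
wrist_force: [-5.1, 4.6, 5.2]
gripper_width: 0.0008
```

Run:
```python
from h import *
save('wrist','w6.png');plan([[-.067,-.02,.05]])
```

```text
now jig [-0.0665 -0.0206  0.0501] d cm [ 0.06 -0.05  0.01] rot deg [-0.16  0.07 -0.02] t 6.175 F [-4.6  4.4  4.3]
```

View pics/w6.png

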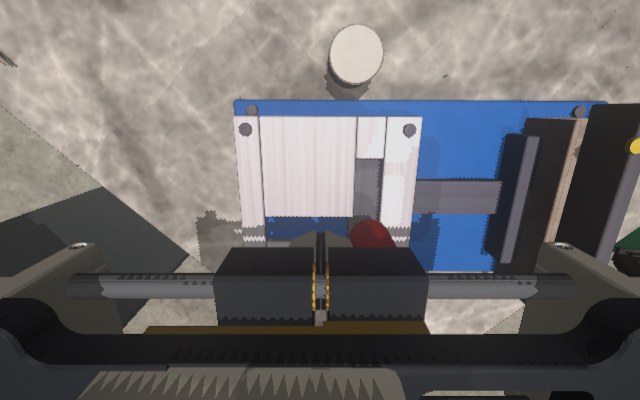

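The angle is close to the fence and the force is rising gently. I'll go on in 1 mm steps to the stop.

move_arm([
  {"dx": 0,"dy": 0.1,"dz": 0,"rx": 0,"ry": 0,"rz": 0,"claw": 255},
  {"dx": 0,"dy": 0.2,"dz": 0,"rx": 0,"ry": 0,"rz": 0,"claw": 255},
  {"dx": 0,"dy": 0.2,"dz": 0,"rx": 0,"ry": 0,"rz": 0,"claw": 255},
])

```text
time: 6.55
ee_pos: [0.5012, -0.1641, 0.05]
orientation: [-0.002, 0.924, 0.383, -0.002]
wrist_force: [-8.8, 7.6, 9.8]
gripper_width: 0.0003
```

Run:
```python
from h import *
plan([[-.067,-.02,.05]])
```

```text
now jig [-0.0665 -0.0206  0.05  ] d cm [ 0.06 -0.05  0.  ] rot deg [-0.32  0.12  0.04] t 6.55 F [-8.8  7.6  9.8]
```

move_arm([
  {"dx": 0,"dy": 0.2,"dz": 0,"rx": 0,"ry": 0,"rz": 0,"claw": 255},
  {"dx": 0,"dy": 0.4,"dz": 0,"rx": 0,"ry": 0,"rz": 0,"claw": 255},
  {"dx": 0,"dy": 0.4,"dz": 0,"rx": 0,"ry": 0,"rz": 0,"claw": 255},
])

```text
time: 6.92
ee_pos: [0.5013, -0.1642, 0.05]
orientation: [-0.004, 0.923, 0.384, -0.004]
wrist_force: [-13.8, 12.7, 17.8]
gripper_width: 0.0004
```

Run:
```python
from h import *
plan([[-.067,-.02,.05]])
im=save('wrist','w7.png');im=cv2.imread('pics/w7.png');cv2.imwrite('pics/w7c.png',cv2.resize(im[90:280,340:640],None,fx=2.6,fy=2.6,interpolation=cv2.INTER_CUBIC))
im=save('scene','s7.png');im=cv2.imread('pics/s7.png');cv2.imwrite('pics/s7c.png',cv2.resize(im[130:230,355:455],None,fx=6,fy=6,interpolation=cv2.INTER_CUBIC))
```

```text
now jig [-0.0664 -0.0206  0.05  ] d cm [ 0.06 -0.06 -0.  ] rot deg [-0.65  0.24  0.15] t 6.925 F [-13.8  12.7  17.8]
```

View pics/w7c.png

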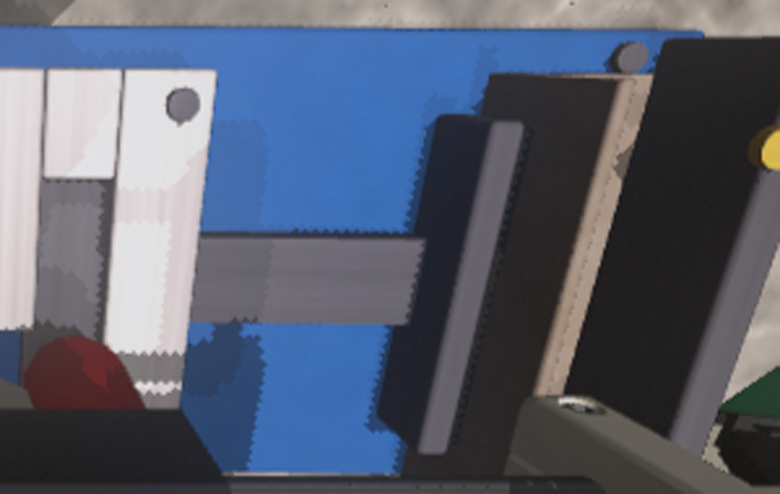

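View pics/s7c.png

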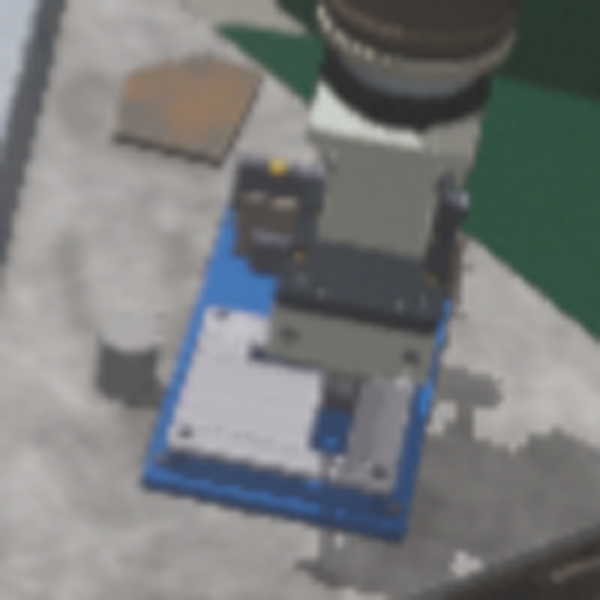

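The pad lies square against the angle, which is square to the fence (the edges are parallel in the wrist crop at about 430–660, 75–400). At 19 N nothing moved, so this is the firm stop at the corner. Now I'll back off and go round to the knob's right (-y) side.

move_arm([
  {"dx": 0,"dy": -0.5,"dz": 0,"rx": -0.6,"ry": 0.2,"rz": 0,"claw": 255},
  {"dx": 0,"dy": -1.2,"dz": 0,"rx": -0.6,"ry": 0.2,"rz": 0,"claw": 255},
  {"dx": -0.5,"dy": -1.8,"dz": 0,"rx": -0.6,"ry": 0.2,"rz": 0,"claw": 255},
  {"dx": -1.5,"dy": -2,"dz": 0,"rx": -0.6,"ry": 0.2,"rz": 0,"claw": 255},
  {"dx": -2.8,"dy": -2,"dz": 0,"rx": -0.6,"ry": 0.2,"rz": 0,"claw": 255},
  {"dx": -3.8,"dy": -1.5,"dz": 0,"rx": -0.6,"ry": 0.2,"rz": 0,"claw": 255},
  {"dx": -4.1,"dy": 0,"dz": 0,"rx": -0.6,"ry": 0.2,"rz": 0,"claw": 255},
  {"dx": -4.1,"dy": 1.5,"dz": 0,"rx": -0.6,"ry": 0.2,"rz": 0,"claw": 255},
  {"dx": -4.1,"dy": 2.7,"dz": 0,"rx": -0.6,"ry": 0.2,"rz": 0,"claw": 255},
  {"dx": -4.1,"dy": 3.1,"dz": 0,"rx": -0.6,"ry": 0.2,"rz": 0,"claw": 255},
  {"dx": -4.1,"dy": 3.1,"dz": 0,"rx": -0.6,"ry": 0.2,"rz": 0,"claw": 255},
])

```text
time: 8.4
ee_pos: [0.4945, -0.215, 0.0496]
orientation: [-0.0, 0.923, 0.384, -0.001]
wrist_force: [0.5, 1.2, 0.1]
gripper_width: 0.0008
```

Run:
```python
from h import *
plan([[-.035,-.0425,.05]])
im=save('wrist','w8.png')
```

```text
now jig [-0.0353 -0.0613  0.0496] d cm [ 1.88  0.03 -0.04] rot deg [-0.07  0.03  0.17] t 8.4 F [0.5 1.2 0.1]
```

View pics/w8.png

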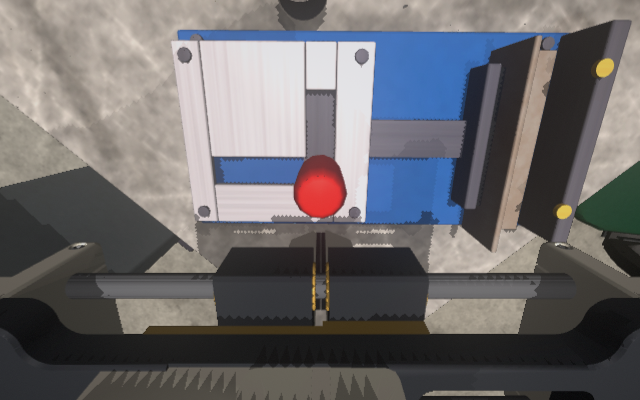

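The knob (320,190) stands at the corner directly ahead of the fingers, and pad, angle and fence look parallel. Pushing towards jig +y.

move_arm([
  {"dx": 0.5,"dy": 0,"dz": 0,"rx": 0,"ry": 0,"rz": 0.2,"claw": 255},
  {"dx": 1.0,"dy": 0,"dz": 0,"rx": 0,"ry": 0,"rz": 0.2,"claw": 255},
  {"dx": 1.4,"dy": 0,"dz": 0,"rx": 0,"ry": 0,"rz": 0.2,"claw": 255},
  {"dx": 1.7,"dy": 0,"dz": 0,"rx": 0,"ry": 0,"rz": 0.2,"claw": 255},
  {"dx": 2.0,"dy": 0,"dz": 0,"rx": 0,"ry": 0,"rz": 0.2,"claw": 255},
  {"dx": 2.3,"dy": 0,"dz": 0,"rx": 0,"ry": 0,"rz": 0.2,"claw": 255},
  {"dx": 2.6,"dy": 0,"dz": 0,"rx": 0,"ry": 0,"rz": 0.2,"claw": 255},
])

```text
time: 9.32
ee_pos: [0.5124, -0.1964, 0.0496]
orientation: [-0.0, 0.924, 0.383, -0.001]
wrist_force: [-1.3, -2.1, 0.7]
gripper_width: 0.0002
```

Run:
```python
from h import *
plan([[-.035,-.0025,.05]])
im=save('wrist','w9.png')
```

```text
now jig [-0.0357 -0.0356  0.0496] d cm [ 3.31  0.07 -0.04] rot deg [-0.09  0.06 -0.04] t 9.325 F [-1.3 -2.1  0.7]
```

View pics/w9.png

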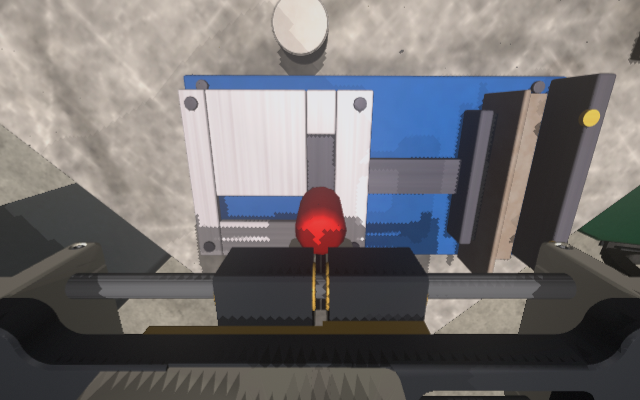

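The knob is in contact at about 2.5 N and is entering the short leg. Continuing.

move_arm([
  {"dx": 0.3,"dy": 0,"dz": 0,"rx": 0,"ry": 0,"rz": 0,"claw": 255},
  {"dx": 0.6,"dy": 0,"dz": 0,"rx": 0,"ry": 0,"rz": 0,"claw": 255},
  {"dx": 0.9,"dy": 0,"dz": 0,"rx": 0,"ry": 0,"rz": 0,"claw": 255},
  {"dx": 1.2,"dy": 0,"dz": 0,"rx": 0,"ry": 0,"rz": 0,"claw": 255},
  {"dx": 1.5,"dy": 0,"dz": 0,"rx": 0,"ry": 0,"rz": 0,"claw": 255},
  {"dx": 1.8,"dy": 0,"dz": 0,"rx": 0,"ry": 0,"rz": 0,"claw": 255},
  {"dx": 2.1,"dy": 0,"dz": 0,"rx": 0,"ry": 0,"rz": 0,"claw": 255},
  {"dx": 2.4,"dy": 0,"dz": 0,"rx": 0,"ry": 0,"rz": 0,"claw": 255},
  {"dx": 2.7,"dy": 0,"dz": 0,"rx": 0,"ry": 0,"rz": 0,"claw": 255},
  {"dx": 2.9,"dy": 0,"dz": 0,"rx": 0,"ry": 0,"rz": 0,"claw": 255},
])

```text
time: 10.62
ee_pos: [0.5336, -0.1753, 0.0496]
orientation: [-0.001, 0.924, 0.383, -0.0]
wrist_force: [-0.3, -2.0, -0.2]
gripper_width: 0.0002
```

Run:
```python
from h import *
plan([[-.035,-.0025,.05]])
im=save('wrist','w10.png')
```

```text
now jig [-0.0357 -0.0057  0.0496] d cm [ 0.32  0.07 -0.04] rot deg [-0.07  0.03 -0.01] t 10.625 F [-0.3 -2.  -0.2]
```

View pics/w10.png

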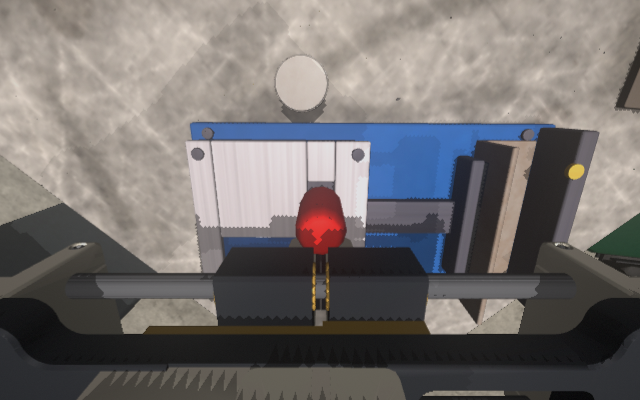

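move_arm([
  {"dx": 0.2,"dy": 0,"dz": 0,"rx": 0,"ry": 0,"rz": 0,"claw": 255},
  {"dx": 0.3,"dy": 0,"dz": 0,"rx": 0,"ry": 0,"rz": 0,"claw": 255},
  {"dx": 0.4,"dy": 0,"dz": 0,"rx": 0,"ry": 0,"rz": 0,"claw": 255},
  {"dx": 0.5,"dy": 0,"dz": 0,"rx": 0,"ry": 0,"rz": 0,"claw": 255},
  {"dx": 0.6,"dy": 0,"dz": 0,"rx": 0,"ry": 0,"rz": 0,"claw": 255},
  {"dx": 0.6,"dy": 0,"dz": 0,"rx": 0,"ry": 0,"rz": 0,"claw": 255},
])

```text
time: 11.42
ee_pos: [0.5363, -0.1726, 0.0496]
orientation: [-0.0, 0.924, 0.382, -0.002]
wrist_force: [-5.8, -6.7, 4.7]
gripper_width: 0.0004
```

Run:
```python
from h import *
plan([[-.035,-.0025,.05]])
```

```text
now jig [-0.0356 -0.0018  0.0496] d cm [-0.07  0.06 -0.04] rot deg [-0.11  0.2  -0.09] t 11.425 F [-5.8 -6.7  4.7]
```

move_arm([
  {"dx": 0.2,"dy": 0,"dz": 0,"rx": 0,"ry": 0,"rz": 0,"claw": 255},
  {"dx": 0.4,"dy": 0,"dz": 0,"rx": 0,"ry": 0,"rz": 0,"claw": 255},
  {"dx": 0.4,"dy": 0,"dz": 0,"rx": 0,"ry": 0,"rz": 0,"claw": 255},
])

```text
time: 11.8
ee_pos: [0.5363, -0.1725, 0.0495]
orientation: [0.0, 0.925, 0.381, -0.005]
wrist_force: [-9.7, -8.8, 8.6]
gripper_width: 0.0003
```

Run:
```python
from h import *
plan([[-.035,-.06,.05]])
```

```text
now jig [-0.0357 -0.0018  0.0495] d cm [-5.82  0.09  0.  ] rot deg [-0.19  0.5  -0.24] t 11.8 F [-9.7 -8.8  8.6]
```

That is the firm stop: 13 N with no motion. Now I'll back away to jig -y, then raise the arm.

move_arm([
  {"dx": -0.4,"dy": 0,"dz": 0,"rx": 0,"ry": 0.5,"rz": 0,"claw": 255},
  {"dx": -1.2,"dy": 0,"dz": 0,"rx": 0,"ry": 0.5,"rz": 0,"claw": 255},
  {"dx": -2.5,"dy": 0,"dz": 0,"rx": 0,"ry": 0.5,"rz": 0,"claw": 255},
  {"dx": -4,"dy": 0,"dz": 0,"rx": 0,"ry": 0.5,"rz": 0,"claw": 255},
  {"dx": -5.5,"dy": 0,"dz": -0.5,"rx": 0,"ry": 0.5,"rz": 0,"claw": 255},
  {"dx": -6.5,"dy": 0,"dz": -2.5,"rx": 0,"ry": 0.5,"rz": 0,"claw": 255},
  {"dx": -7,"dy": 0,"dz": -5.5,"rx": 0,"ry": 0.5,"rz": 0,"claw": 255},
  {"dx": -7,"dy": 0,"dz": -9,"rx": 0,"ry": 0.5,"rz": 0,"claw": 255},
  {"dx": -7,"dy": 0,"dz": -12,"rx": 0,"ry": 0.5,"rz": 0,"claw": 255},
  {"dx": -7,"dy": 0,"dz": -14,"rx": 0,"ry": 0.5,"rz": 0,"claw": 255},
  {"dx": -7,"dy": 0,"dz": -14,"rx": 0,"ry": 0.5,"rz": 0,"claw": 255},
])

```text
time: 13.18
ee_pos: [0.4883, -0.2222, 0.1918]
orientation: [-0.0, 0.925, 0.381, 0.001]
wrist_force: [0.6, -0.8, 0.4]
gripper_width: 0.0004
```

Run:
```python
from h import *
plan([[-.035,-.0025,.05]])
im=save('wrist','w11.png');c=cal('wrist')
from scipy.optimize import least_squares
im=cv2.imread('pics/w11.png');
print(proj(c,J2W(JP,[[-.035,.02,.086],[-.125,.065,.01],[.125,.065,.01],[.113,.065,.044],[.113,-.065,.044],[.0715,.06,.04],[.0715,-.06,.04]])).round())
cv2.imwrite('pics/w11c.png',cv2.resize(im[80:280,200:500],None,fx=2.6,fy=2.6,interpolation=cv2.INTER_CUBIC))
save('top','t11.png');im=cv2.imread('pics/t11.png');cv2.imwrite('pics/t11c.png',cv2.resize(im[155:270,370:500],None,fx=5,fy=5,interpolation=cv2.INTER_CUBIC))
```

```text
now jig [-0.0346 -0.0708  0.1918] d cm [ 6.82 -0.07 14.19] rot deg [-0.01 -0.07 -0.28] t 13.175 F [ 0.6 -0.8  0.4]
[[319.  97.]
 [236.  56.]
 [468.  55.]
 [473.  48.]
 [454. 179.]
 [427.  55.]
 [416. 174.]]
```

View pics/w11.png

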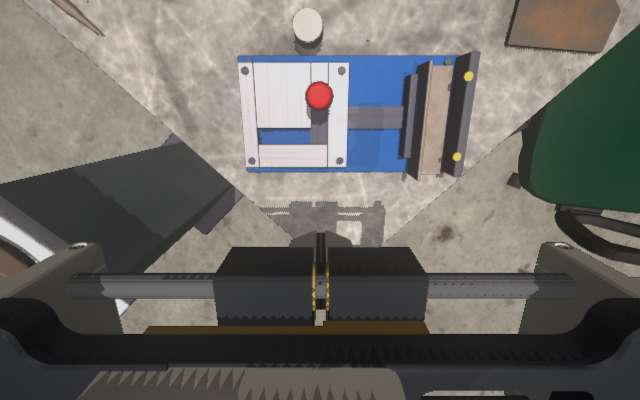

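View pics/w11c.png

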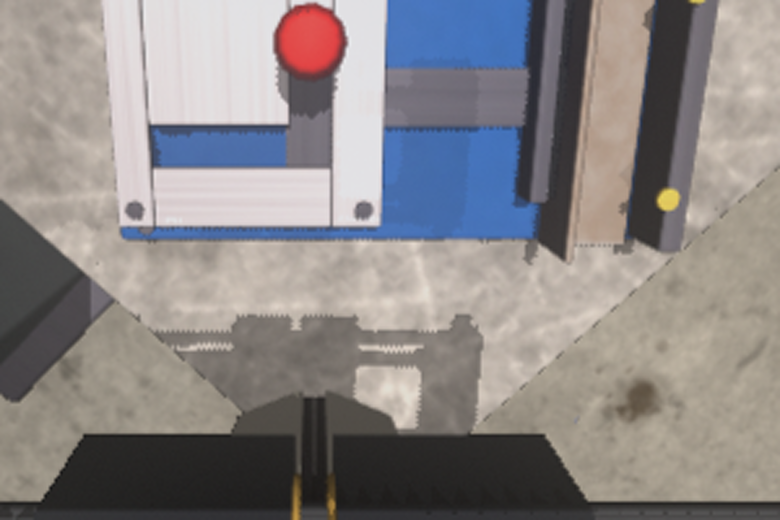

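View pics/t11c.png

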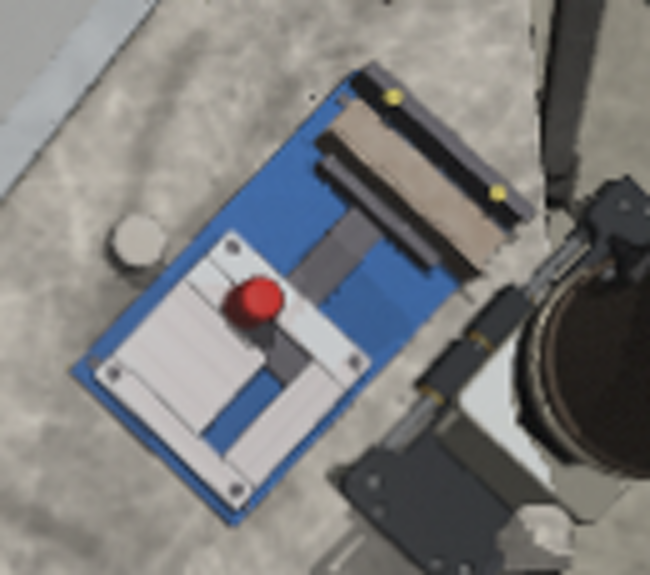

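The knob top is at (319,97), exactly where the slot end projects. The angle is square between pad and fence, the bar end is unmoved at crop (137,242), and the robot is clear. Handing in.

```bash
python3 -c "
from bench import manip
print(manip.close_job())"
```

```text
the job is handed in; nothing more can be done
None
```

The steel angle is clamped in the jig and the knob is in its locked position. I handed the job in at about 13 s on the robot's clock; no verdict was reported.

- **Long leg:** I pushed the knob from behind with the shut fingertips until it stopped firmly at the corner. It did not move at about 19 N of push, and the wrist picture showed the pad, angle and fence parallel.
- **Short leg:** I went round to the knob's right side and pushed it left to the locked end, again to a firm stop (about 13 N, no movement).
- **Last checks:** After I withdrew, the knob top was at pixel (319, 97), the same pixel as the projected slot end. The angle lay square against the fence, the bar end was at its starting pixel, and the fingers were clear with no force on the wrist. I did not check the other tools again in the last picture; the arm never went near them.
- **Disagreements:** The top and wrist cameras differed by about 6 mm and 1° on the jig's pose. I used a value in between and let the contact stops settle the rest. One move call was refused for missing keys before anything moved.

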